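Spin-test the UPS castors and scrap what binds

ROBOT

A 6-joint arm with a two-finger parallel gripper is mounted at the origin on the work surface. World frame = base frame: x ahead of the robot, y to its left, z up, the work surface at z = 0. Lengths are in m, angles in rad, forces in N, time in s.
With the tool pointing down it reaches from about 0.275 to 0.85 m from the base axis. Payload 19 kg.
Tool frame: the origin (TCP) lies where the fingers leave the gripper's body, on its centre line; the fingertips stand 73 mm ahead of it and the grasp point (between the pads) lies 54 mm ahead of it (nose_length is the distance from the TCP to the fingertips, in m); z points along the fingers, y is the line along which they close (so a half turn about z gives the same grasp; the last joint's range is limited). The gripper opens to 85 mm and grips with 20 to 120 N. Pads are 22 mm wide; open, the fingers measure 114 mm over their backs; the gripper's body (76 mm by 85 mm) begins 54 mm behind the grasp point. The pads swing forward as they close: fully open they stand 13 mm farther back than shut.
Start: joints at [-1.405, 0.15, 1.437, -0, 1.554, -0.134], TCP at [0.17, -0.549, 0.304] pointing down, gripper open.
Joint ranges: [-2.8, 2.8], [-0.68, 2.1], [0.12, 2.68], [-1.39, 4.53], [0.16, 2.79], [-2.81, 2.81]. Speed limits (rad/s): [1.89, 1.89, 2.22, 3.01, 3.01, 3.01].

INTERFACE

Orientations are given as a 3x3 rotation matrix whose columns are the frame's x, y, z axes.
In Python, from bench import * gives the robot as it stands.
- The arm moves only by the tool apply_moves, never from a script. Its argument "plan" is a list of rows, each an object with "offset": the shift along the tool's x, y, z in mm, a list of three; "yaw": the turn about the tool's z in degrees. In form: [{"offset": [tx, ty, tz], "yaw": yaw}, ...]. A call has 1 to 8 rows; each row shifts and turns the commanded pose from where the row before left it, along the tool's axes as they then stand; what a row does not reach is not made up. A row lasts 1/10 s, in which the tool goes at most 50 mm and 8.59 degrees, less where a joint would pass 70% of its speed; a pose out of reach is approached as far as the arm can. A call with a gripper value outside its range is refused whole. "hand" is the closure in counts, from 0 (fully open) to 255 (shut), set as the call begins (left out, the last holds). The fingers move at their own pace and stop on an object; "grip_force" is the grip in N (left out, the last holds). Time passes only in rows, so rows that do not move let the fingers close. It gives the time, the measured TCP pose, the force, the opening and the grip force at its end, in the units of the state.
- read_state(): the state, without advancing time (a new reading comes with each control period).
- capture(name): name is "scene" or "side" or "wrist"; returns the picture (384x512x3 uint8, red, green, blue); there is no depth.
- get_calibration(name): a dict with "fx", "fy", "cx", "cy" (pixels), "camera_from_world" (4x4, takes a point from world to camera coordinates). Camera axes: x right, y down, z forward; pixel columns grow to the right and rows downward; lengths in m; the calibration is good to about 2 mm. A picture is of the moment at which its call begins: read the wrist's pose just before it. get_calibration takes no time and is no camera call; for the wrist camera it gives the pose at the moment of the call.
- hand_in(): hands the job in; it is judged then, once.
The state is a dict: "time_s": time; "joints": joint angles; "qvel": joint speeds; "effort": joint torques, N m; "eef_pos": TCP position; "ee_rot": TCP orientation; "contact_force": force on the tool from outside, world axes, zero at the start; "ft_torque": the same for the moment, N m; "opening": finger opening in m; "finger_force": force on a finger pad.
Only numpy, scipy, OpenCV 4.12 (cv2) and the standard library are available. Lean on these libraries where they do the work, as an engineer would, in place of code of your own. Each camera call takes 0.05 s, during which the arm holds its last target. There are 200 camera calls.

TASK

These two castors came off the UPS cabinet: with a light touch, turn each wheel by hand through at least a sixth of a turn and feel whether it runs freely or binds. Set any castor whose wheel binds down in the red scrap tray, flat on its plate with the wheel up; leave a free-running one standing where it is, and do not disturb anything else.

Things in the scene. Friction and masses are not known exactly. Their poses are not given: they have to be found in the camera images.
- castor_a_axle (a point): Middle of the axle (within 2 mm) of a rigid plate castor standing on its plate, wheel up: z up, y along the axle, x the rolling direction; 62.5 mm above the plate's underside. Plate 95 (x) x 70 (y) x 4 mm, flat on the bench. Fork 36 mm wide over its two flat steel legs (y); legs 32 mm wide (x), tops 78 mm above the bench. Mass about 0.5 kg, loose.
- castor_b_axle (a point): Castor b, built like a, same axes. Between the legs of each runs a rubber-tyred wheel 24 mm wide; its diameter is 71 to 75 mm by wear (not known which), so its top is 98 to 100 mm above the bench, 20 mm clear of the fork. A fingertip pressing on the tread with 4 to 10 N carries it round; more than 25 N on a wheel is too heavy.
- castor_a_wheel (a joint): Angle of castor a's wheel about its axle, rad, no end stops, starting within 0.15 of 0; positive when the top of the tread moves towards +x of castor_a_axle. A free wheel drags under 0.05 N at the tread and rolls on when a finger leaves it moving; a binding one needs 1 to 2 N at the tread to keep turning and stops dead when let go. Neither, either or both may bind.
- castor_b_wheel (a joint): The same for castor b's wheel and castor_b_axle.
- scrap_tray: Red open plastic tray fixed on the bench, 300 mm long (its x) by 180 mm (its y), 40 mm high, walls 4 mm, floor 4 mm thick. Origin at the centre of its underside. Empty at the start; it has room for two castors end to end, plates along its length.
- old_wheel_mid (a point): Old loose wheel, 75 mm diameter, 24 mm thick, lying flat on the bench; point at its centre. Bystander.
- screwdriver: Screwdriver lying on the bench near the robot, along its x. Bystander.
- wrench: Open-ended wrench lying on the bench near the robot, along its x. Bystander.
- tape_roll: Roll of blue tape lying flat, 90 mm diameter, 24 mm high; origin under its centre. Bystander.
- bottle: White cleaner bottle, 56 mm diameter, 130 mm high; origin under its centre. Bystander.
- power_meter: Orange hand-held meter lying flat, 85 x 165 x 32 mm; origin under its centre. Bystander.
- cleaver: Small metal fibre cleaver, 62 x 75 mm, 46 mm high; origin under its centre. Bystander.
Things that resemble listed ones, but are neither listed nor needed, are in the scene too. What is shaped like the part that bears castor_a_axle but pink, purple or yellow is not meant.

How it is judged:
By the outcome, as a careful person would: the job done as asked, in the order asked, and still so for the second after the job is handed in, with the robot touching nothing.
It also fails if it takes over 72 s, if anything falls off the work surface, if the arm or the gripper's body presses on something with over 40 N, if the wrist force passes 120 N, or if a joint passes its speed limit or range.

## Working session

There is one attempt and no reset: what is moved stays moved. The work goes in short steps, Python scripts to look and compute and a tool call to move; the robot and the scene stay as the last step left them, time stands still between calls to the robot, and variables do not carry over. Pictures are saved under pics/ and viewed, at most 10 in all, crops included, and the job is handed in when it is done.

Besides the shell and the picture viewer there is one more tool, called after "Request:" by a JSON object that holds its "name" and its "arguments". apply_moves: Moves the arm, as the interface text tells. Its arguments: {"type":"object","properties":{"plan":{"type":"array"},"hand":{"type":"number"},"grip_force":{"type":"number"}},"required":["plan"]}

```bash
mkdir -p pics; ls; cat > h.py <<'E'
from bench import *
import numpy as np, cv2
def save(n,im): cv2.imwrite(f'pics/{n}.png',cv2.cvtColor(im,cv2.COLOR_RGB2BGR))
def ray(c,u,v):
    T=np.array(c['camera_from_world']);R=T[:3,:3];t=T[:3,3]
    d=R.T@np.array([(u-c['cx'])/c['fx'],(v-c['cy'])/c['fy'],1.]);return -R.T@t,d
def onz(c,u,v,z):
    o,d=ray(c,u,v);return o+d*(z-o[2])/d[2]
def tri(obs):
    A=0;b=0
    for c,u,v in obs:
        o,d=ray(c,u,v);d=d/np.linalg.norm(d);P=np.eye(3)-np.outer(d,d);A=A+P;b=b+P@o
    return np.linalg.solve(A,b)
def proj(c,p):
    T=np.array(c['camera_from_world']);q=T[:3,:3]@np.array(p)+T[:3,3]
    return c['fx']*q[0]/q[2]+c['cx'],c['fy']*q[1]/q[2]+c['cy']
E
python3 - <<'E'
from h import *
ims=[capture(n) for n in('scene','side')]
for n,i in zip(('scene','side'),ims): cv2.imwrite(f'{n}.png',i[...,::-1])
m=np.hstack(ims); save('both',cv2.resize(m,(800,300),interpolation=cv2.INTER_AREA))
save('scene',cv2.resize(ims[0],(800,600),interpolation=cv2.INTER_CUBIC));save('side',cv2.resize(ims[1],(800,600),interpolation=cv2.INTER_CUBIC))
s=read_state();print(s)
for n in('scene','side'):
  c=get_calibration(n);print(n,c['fx'],ray(c,c['cx'],c['cy']))
E
```

```text
pics
{'time_s': 0.1, 'joints': array([-1.40503196e+00,  1.50910355e-01,  1.43790873e+00,  1.99760371e-06,
        1.55382542e+00, -1.33975245e-01]), 'qvel': array([ 1.55198721e-03, -6.67529660e-04,  8.28341273e-05,  3.23636732e-04,
       -2.99278029e-04, -2.68855100e-04]), 'effort': array([ 2.46973104e-03, -7.14387560e+01, -5.71800327e+01, -1.83235416e-04,
        7.09439744e-03,  3.61124387e-05]), 'eef_pos': array([ 0.16975346, -0.54922802,  0.3033794 ]), 'ee_rot': array([[ 9.55413429e-01,  2.95271316e-01, -1.71593088e-04],
       [ 2.95271331e-01, -9.55412876e-01,  1.03776842e-03],
       [ 1.42481002e-04, -1.04216441e-03, -9.99999447e-01]]), 'contact_force': array([ 0.67104554, -0.15233074, -0.22466468]), 'ft_torque': array([-0.0076865 ,  0.04877027,  0.03925304]), 'finger_force': 0.0, 'opening': 0.08549198063966022}
scene 451.69094845098215 (array([1.72566065, 0.29165479, 0.92920386]), array([-0.79946749, -0.22361999, -0.5575355 ]))
side 349.15424527807 (array([0.37861891, 0.71904193, 1.04086495]), array([ 0.10065307, -0.62072788, -0.77753833]))
```

View pics/scene.png

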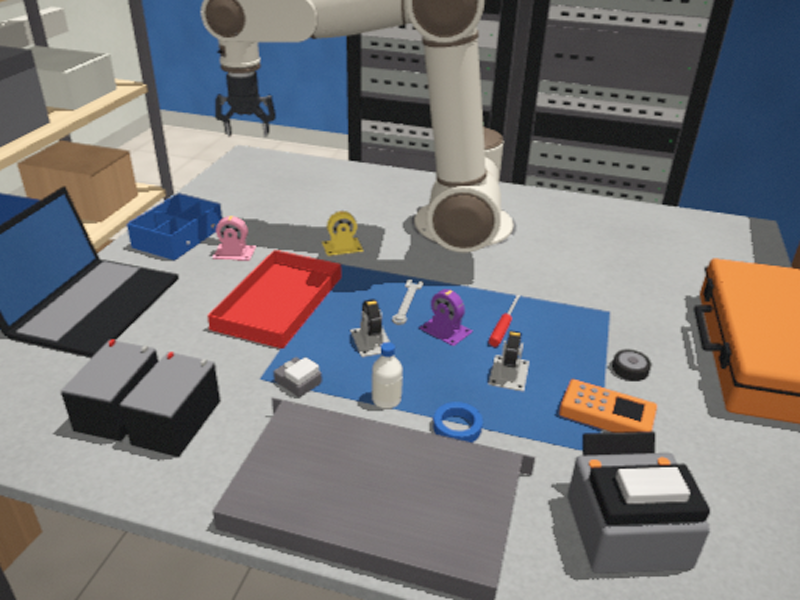

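View pics/side.png

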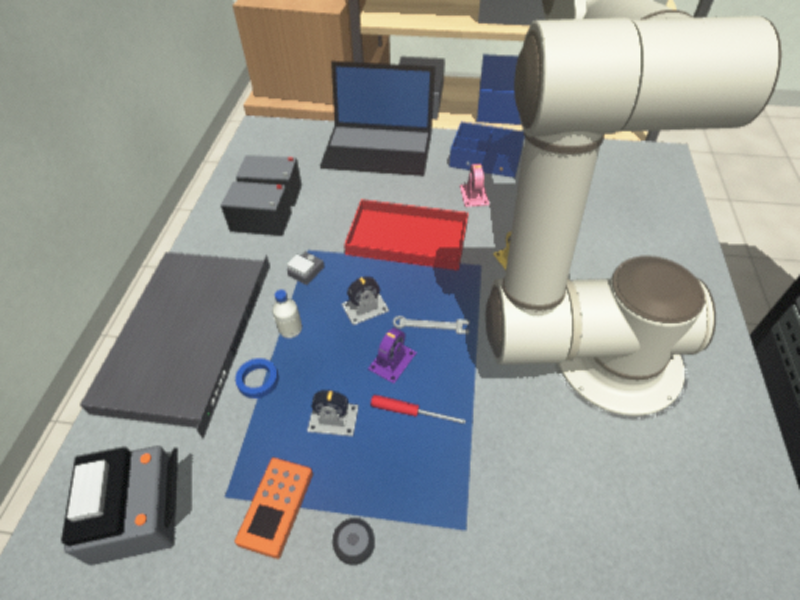

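The scene view shows the two silver castors with black wheels at (370,330) and (510,365). In the side view they are at (365,300) and (333,412). Look-alikes, all excluded by colour, are pink (232,238), yellow (342,232) and purple (447,315) in the scene view. The red tray is at scene (275,297). I'll check the choice in a close crop and measure the castors and the tray.

```bash
python3 - <<'E'
from h import *
S=cv2.imread('scene.png');D=cv2.imread('side.png')
def crop(I,u,v,w=50,h=38): 
    u=int(u*.64);v=int(v*.64);return cv2.resize(I[v-h:v+h,u-w:u+w],(400,300),interpolation=cv2.INTER_CUBIC)
m=np.vstack([np.hstack([crop(S,370,330),crop(S,510,362)]),np.hstack([crop(D,365,300),crop(D,333,412)])])
cv2.imwrite('pics/crop.png',m)
cs,cd=get_calibration('scene'),get_calibration('side')
k=.64
for n,a,b in(('A',(371,303),(364,282)),('B',(513,335),(330,395))):
    print(n,tri([(cs,a[0]*k,a[1]*k),(cd,b[0]*k,b[1]*k)]))
for I,c in((S,cs),(D,cd)):
    hsv=cv2.cvtColor(I,cv2.COLOR_BGR2HSV)
    r=((hsv[...,0]<6)|(hsv[...,0]>174))&(hsv[...,1]>150)&(hsv[...,2]>80)
    n,l,st,ce=cv2.connectedComponentsWithStats(r.astype(np.uint8))
    i=1+np.argmax(st[1:,4]);cn=cv2.findContours((l==i).astype(np.uint8),0,2)[0][0]
    h=cv2.convexHull(cn);ap=cv2.approxPolyDP(h,4,True)[:,0]
    for p in ap: print(p,onz(c,*p,0).round(3),onz(c,*p,.04).round(3))
E
```

```text
A [ 0.58405706 -0.0781163   0.09241783]
B [0.59892583 0.21887716 0.09171339]
[217 169] [ 0.319 -0.25   0.   ] [ 0.379 -0.227  0.04 ]
[217 178] [ 0.38  -0.227 -0.   ] [ 0.438 -0.205  0.04 ]
[180 222] [ 0.668 -0.25   0.   ] [ 0.714 -0.227  0.04 ]
[134 210] [ 0.657 -0.425  0.   ] [ 0.703 -0.394  0.04 ]
[134 201] [ 0.61 -0.45  0.  ] [ 0.658 -0.418  0.04 ]
[175 161] [ 0.315 -0.43   0.   ] [ 0.376 -0.399  0.04 ]
[231 130] [ 0.665 -0.445  0.   ] [ 0.654 -0.4    0.04 ]
[297 137] [ 0.37  -0.434  0.   ] [ 0.371 -0.39   0.04 ]
[292 166] [ 0.38  -0.259  0.   ] [ 0.38  -0.221  0.04 ]
[279 170] [ 0.43  -0.231  0.   ] [ 0.428 -0.194  0.04 ]
[222 162] [ 0.667 -0.246  0.   ] [ 0.656 -0.209  0.04 ]
```

View pics/crop.png

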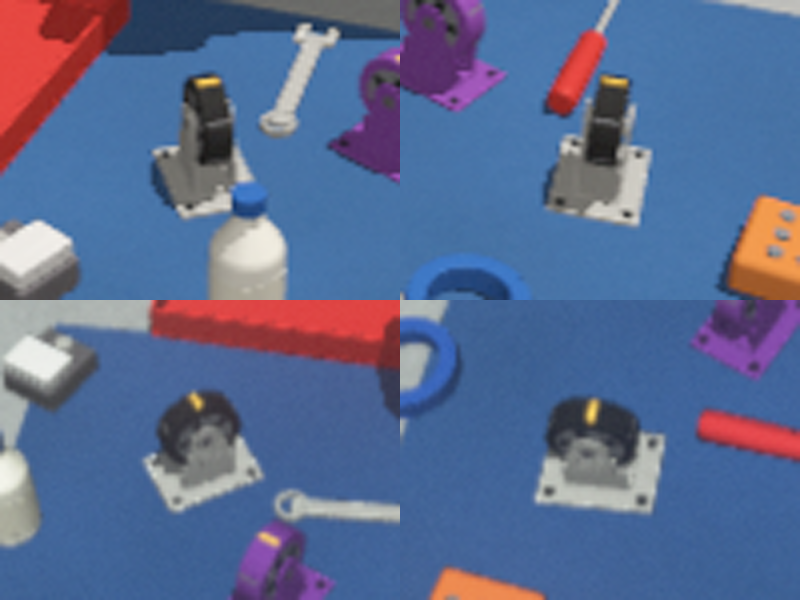

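The crop confirms both silver castors, each with a yellow mark across the top of the tread. I'm moving toward castor 1, near (0.584, -0.08).

Request:
{"name": "apply_moves", "arguments": {"plan": [{"offset": [40, -25, 0], "yaw": 0}, {"offset": [40, -25, 0], "yaw": 0}, {"offset": [40, -25, 0], "yaw": 0}, {"offset": [40, -25, 0], "yaw": 0}, {"offset": [40, -25, 0], "yaw": 0}, {"offset": [40, -25, 0], "yaw": 0}, {"offset": [40, -25, 0], "yaw": 0}, {"offset": [20, -15, 0], "yaw": 0}], "hand": 255, "grip_force": 40}}

```text
time_s: 0.9
eef_pos: [0.4019, -0.2766, 0.3038]
ee_rot: [[0.955, 0.297, 0.0], [0.297, -0.955, 0.001], [0.0, -0.001, -1.0]]
contact_force: [0.9, -0.2, -0.0]
opening: 0.0001
finger_force: 0.0
```

```bash
python3 - <<'E'
from h import *
s=read_state();c=get_calibration('wrist');print(s['time_s'],s['eef_pos'],s['ee_rot'].round(3).tolist(),c['fx'],ray(c,c['cx'],c['cy']))
for p in([.584,-.078,.09],[.6,.22,.09],[.52,-.31,.04]):print(proj(c,p))
E
```

```text
0.9 [ 0.40186177 -0.27662451  0.30380225] [[0.955, 0.297, 0.0], [0.297, -0.955, 0.001], [0.0, -0.001, -1.0]] 324.69375865031776 (array([ 0.47008085, -0.25515437,  0.37405084]), array([-0.2649553 , -0.08052815, -0.96089225]))
(np.float64(65.63089831771163), np.float64(-133.54950097932712))
(np.float64(-415.03234691638), np.float64(-342.35561985841207))
(np.float64(327.70660166626806), np.float64(71.18046993223176))
```

Request:
{"name": "apply_moves", "arguments": {"plan": [{"offset": [40, -29, 0], "yaw": 0}, {"offset": [40, -29, 0], "yaw": 0}, {"offset": [40, -29, 0], "yaw": 0}, {"offset": [40, -29, 0], "yaw": 0}, {"offset": [20, -14, 0], "yaw": 0}, {"offset": [0, 0, 0], "yaw": 0}]}}

```text
time_s: 1.5
eef_pos: [0.5351, -0.0992, 0.3032]
ee_rot: [[0.954, 0.299, -0.001], [0.299, -0.954, 0.001], [-0.0, -0.001, -1.0]]
contact_force: [0.2, 0.4, -0.4]
opening: 0.0002
finger_force: 0.0
```

```bash
cat > shot.py <<'E'
import sys,pickle
from h import *
n=sys.argv[1]
s=read_state();c=get_calibration('wrist');i=capture('wrist');save(n+'_raw',i);pickle.dump((s,c),open(n+'.pkl','wb'))
save(n,cv2.resize(i,(800,600),interpolation=cv2.INTER_CUBIC))
print(s['eef_pos'],s['ee_rot'].round(3).tolist(),s['contact_force'])
E
python3 shot.py w1
```

```text
[ 0.53514367 -0.09924772  0.30324596] [[0.954, 0.299, -0.001], [0.299, -0.954, 0.001], [-0.0, -0.001, -1.0]] [ 0.20153328  0.41889823 -0.3597796 ]
```

View pics/w1.png

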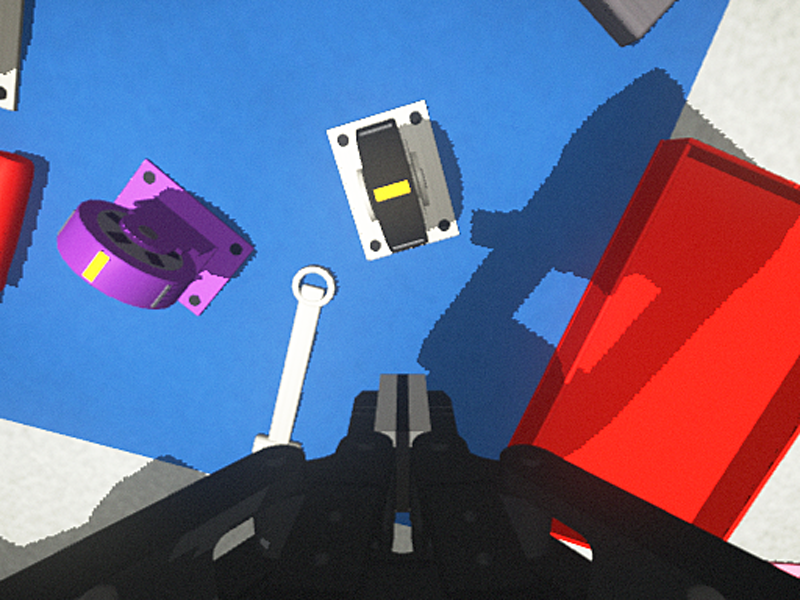

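Wrist view: castor 1 has plate corners at (328,130), (425,101), (459,234) and (371,260), with its yellow mark at (391,190). The red tray is on the right.

```bash
python3 - <<'E'
from h import *
import pickle
s,c=pickle.load(open('w1.pkl','rb'))
k=.64
P=[onz(c,u*k,v*k,.004) for u,v in((328,130),(425,101),(459,234),(371,260))]
print(np.round(P,4)); ctr=np.mean(P,0)
l=(P[2]+P[3]-P[0]-P[1])/2;w=(P[1]+P[2]-P[0]-P[3])/2
print(ctr,np.linalg.norm(l),np.linalg.norm(w),np.degrees(np.arctan2(l[1],l[0])),np.degrees(np.arctan2(w[1],w[0])))
m=onz(c,391*k,190*k,.099);print('mark',m)
R=s['ee_rot'];print('tool delta to ctr',R.T@(ctr-s['eef_pos']))
# height check: mark from side/scene
cs,cd=get_calibration('scene'),get_calibration('side')
print(tri([(c,391*k,190*k),(cs,(370-50/.64*0+ (207-200)*.39)*k,(330+(80-150)*.39)*k),(cd,(365+(196-200)*.39)*k,(300+(402-450)*.39)*k)]))
for u,v in((665,142),(690,140),(800,190)):print('tray',onz(c,u*k,v*k,.04))
E
```

```text
[[ 0.6093 -0.0217  0.004 ]
 [ 0.6468 -0.0796  0.004 ]
 [ 0.5688 -0.1311  0.004 ]
 [ 0.5314 -0.0755  0.004 ]]
[ 0.58908048 -0.07697033  0.004     ] 0.09407020045524238 0.0680063881925154 -145.98981176747918 -56.55531505928609
mark [ 0.58886113 -0.07556555  0.099     ]
tool delta to ctr [ 0.05827207 -0.00481408  0.29922366]
[ 0.58665125 -0.07516406  0.09626049]
tray [ 0.66463318 -0.22962395  0.04      ]
tray [ 0.67035268 -0.2439505   0.04      ]
tray [ 0.66379659 -0.32456214  0.04      ]
```

Request:
{"name": "apply_moves", "arguments": {"plan": [{"offset": [0, 0, 0], "yaw": -8.2}, {"offset": [0, 0, 0], "yaw": -8.2}, {"offset": [17, 6, 35], "yaw": 0}, {"offset": [16, 5.5, 35], "yaw": 0}, {"offset": [0, 0, 30], "yaw": 0}, {"offset": [0, 0, 15], "yaw": 0}, {"offset": [0, 0, 5], "yaw": 0}, {"offset": [0, 0, 0], "yaw": 0}]}}

```text
time_s: 2.35
eef_pos: [0.5676, -0.0937, 0.1845]
ee_rot: [[0.834, 0.552, 0.0], [0.552, -0.834, -0.0], [0.0, 0.0, -1.0]]
contact_force: [-0.2, 0.7, 0.1]
opening: 0.0002
finger_force: 0.0
```

```bash
python3 shot.py w2; python3 - <<'E'
from h import *
s=read_state();R=s['ee_rot'];print('to ctr',1e3*R.T@(np.array([.5891,-.0770,.100])-s['eef_pos']),np.degrees(np.arctan2(R[1,0],R[0,0])))
E
```

```text
[ 0.56756159 -0.09374254  0.18446082] [[0.834, 0.552, 0.0], [0.552, -0.834, -0.0], [0.0, 0.0, -1.0]] [-0.22052404  0.73225031  0.07641065]
to ctr [26.84105681 -2.27312005 85.25277019] 33.54389994053886
```

View pics/w2.png

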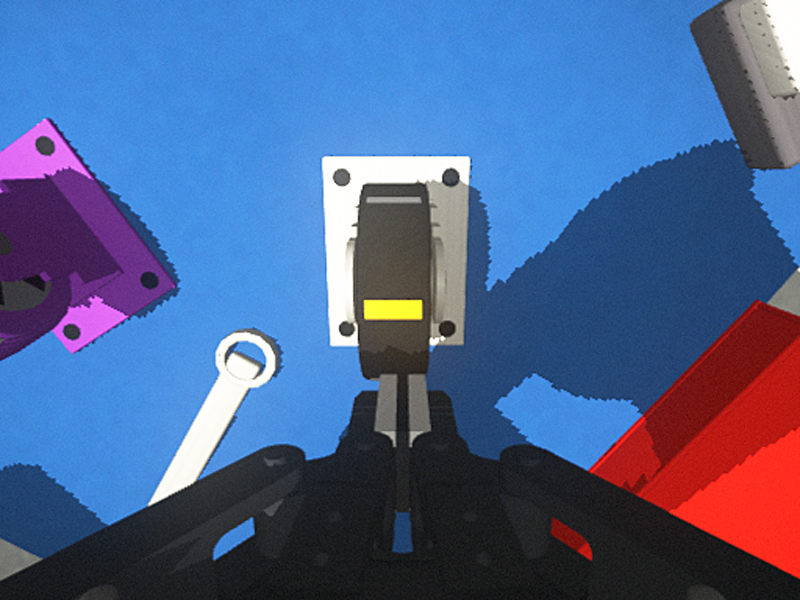

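The wrist view shows the closed tips just behind the wheel, aligned with the plate and about 2 mm to the side. The mark is at (393,310). Next I touch down.

Request:
{"name": "apply_moves", "arguments": {"plan": [{"offset": [3, -2.3, 5], "yaw": 0}, {"offset": [0, 0, 5], "yaw": 0}, {"offset": [0, 0, 2], "yaw": 0}, {"offset": [0, 0, 1], "yaw": 0}, {"offset": [0, 0, 0], "yaw": 0}]}}

```text
time_s: 2.9
eef_pos: [0.569, -0.0896, 0.1709]
ee_rot: [[0.833, 0.553, -0.0], [0.553, -0.833, 0.0], [0.0, -0.0, -1.0]]
contact_force: [-0.1, 0.4, -0.3]
opening: 0.0002
finger_force: 0.0
```

```bash
cat > st.py <<'E'
from h import *
import sys
s=read_state();R=s['ee_rot'];C=np.array([float(x) for x in sys.argv[1:3]]+[0.])
print('t',s['time_s'],'tipz',s['eef_pos'][2]-.073,'ctr in tool mm',1e3*(R.T@(C-s['eef_pos']))[:2],'F tool',R.T@s['contact_force'])
E
python3 st.py .5891 -.0770
```

```text
t 2.9 tipz 0.0978870449492119 ctr in tool mm [23.72893486  0.68048553] F tool [ 0.1917132  -0.40586787  0.26098035]
```

Request:
{"name": "apply_moves", "arguments": {"plan": [{"offset": [0, 0, 0.7], "yaw": 0}, {"offset": [0, 0, 0], "yaw": 0}]}}

```text
time_s: 3.1
eef_pos: [0.569, -0.0896, 0.1702]
ee_rot: [[0.833, 0.553, 0.0], [0.553, -0.833, 0.0], [0.0, -0.0, -1.0]]
contact_force: [0.2, 0.1, 0.1]
opening: 0.0003
finger_force: 0.0
```

Request:
{"name": "apply_moves", "arguments": {"plan": [{"offset": [0, 0, 0.7], "yaw": 0}, {"offset": [0, 0, 0], "yaw": 0}]}}

```text
time_s: 3.3
eef_pos: [0.5689, -0.0896, 0.1694]
ee_rot: [[0.833, 0.553, -0.0], [0.553, -0.833, 0.0], [-0.0, -0.0, -1.0]]
contact_force: [-0.2, -0.2, 0.3]
opening: 0.0001
finger_force: 0.0
```

Request:
{"name": "apply_moves", "arguments": {"plan": [{"offset": [0, 0, 0.7], "yaw": 0}, {"offset": [0, 0, 0], "yaw": 0}]}}

```text
time_s: 3.5
eef_pos: [0.5689, -0.0897, 0.169]
ee_rot: [[0.833, 0.553, 0.0], [0.553, -0.833, -0.0], [-0.0, 0.0, -1.0]]
contact_force: [-1.9, -0.3, 3.8]
opening: 0.0001
finger_force: 2.1
```

Request:
{"name": "apply_moves", "arguments": {"plan": [{"offset": [3, 0, -0.9], "yaw": 0}, {"offset": [3, 0, -0.6], "yaw": 0}]}}

```text
time_s: 3.7
eef_pos: [0.5742, -0.0863, 0.1709]
ee_rot: [[0.833, 0.553, 0.001], [0.553, -0.833, -0.0], [0.0, 0.0, -1.0]]
contact_force: [-4.0, -0.2, 10.2]
opening: -0.0001
finger_force: 5.4
```

```bash
python3 st.py .5891 -.0770
```

```text
t 3.7 tipz 0.09792368761966087 ctr in tool mm [17.52444107  0.44507426] F tool [ -3.46919722  -2.06493077 -10.18365123]
```

Request:
{"name": "apply_moves", "arguments": {"plan": [{"offset": [3, 0, -0.9], "yaw": 0}, {"offset": [3, 0, -0.5], "yaw": 0}]}}

```text
time_s: 3.9
eef_pos: [0.5793, -0.0828, 0.1723]
ee_rot: [[0.833, 0.553, 0.001], [0.553, -0.833, 0.0], [0.001, 0.0, -1.0]]
contact_force: [-0.5, 0.8, 5.8]
opening: 0.0
finger_force: 2.9
```

```bash
python3 st.py .5891 -.0770
```

```text
t 3.9 tipz 0.0992681299617219 ctr in tool mm [11.24334705  0.50567023] F tool [ 0.06135269 -0.96648816 -5.83424779]
```

Request:
{"name": "apply_moves", "arguments": {"plan": [{"offset": [4, 0, -0.3], "yaw": 0}, {"offset": [4, 0, 0], "yaw": 0}]}}

```text
time_s: 4.1
eef_pos: [0.5861, -0.0783, 0.1725]
ee_rot: [[0.833, 0.553, 0.001], [0.553, -0.833, 0.0], [0.001, 0.0, -1.0]]
contact_force: [0.0, 0.9, 6.3]
opening: -0.0003
finger_force: 3.3
```

Request:
{"name": "apply_moves", "arguments": {"plan": [{"offset": [4, 0, 0], "yaw": 0}, {"offset": [4, 0, 0], "yaw": 0}]}}

```text
time_s: 4.3
eef_pos: [0.5928, -0.0739, 0.1725]
ee_rot: [[0.833, 0.553, 0.001], [0.553, -0.833, 0.0], [0.001, 0.0, -1.0]]
contact_force: [-0.6, 1.1, 6.5]
opening: 0.0005
finger_force: 3.3
```

```bash
python3 st.py .5891 -.0770
```

```text
t 4.3 tipz 0.0995456113478259 ctr in tool mm [-4.91409545  0.50798126] F tool [ 0.11457719 -1.25642179 -6.54662959]
```

Request:
{"name": "apply_moves", "arguments": {"plan": [{"offset": [3, 0, 0], "yaw": 0}, {"offset": [3, 0, 0.3], "yaw": 0}, {"offset": [3, 0, 0.6], "yaw": 0}, {"offset": [4, 0, 0.9], "yaw": 0}]}}

```text
time_s: 4.7
eef_pos: [0.6036, -0.0666, 0.1708]
ee_rot: [[0.833, 0.553, 0.001], [0.553, -0.833, 0.0], [0.001, 0.0, -1.0]]
contact_force: [0.7, 2.3, 3.9]
opening: 0.0001
finger_force: 2.4
```

Request:
{"name": "apply_moves", "arguments": {"plan": [{"offset": [4, 0, 1.1], "yaw": 0}, {"offset": [5, 0, 1.4], "yaw": 0}, {"offset": [10, 0, -5], "yaw": 0}, {"offset": [0, 0, -20], "yaw": 0}]}}

```text
time_s: 5.1
eef_pos: [0.6192, -0.0555, 0.1911]
ee_rot: [[0.833, 0.553, -0.003], [0.553, -0.833, 0.001], [-0.002, -0.003, -1.0]]
contact_force: [-0.2, -0.2, 0.1]
opening: -0.0
finger_force: 0.0
```

```bash
python3 - <<'E'
from h import *
import pickle
print(read_state()['contact_force'])
for k in range(4):
    cv2.imwrite(f't{k}_side.png',capture('side')[...,::-1])
    cv2.imwrite(f't{k}_scene.png',capture('scene')[...,::-1])
def mark(I,u,v,w=24):
    I=I[v-w:v+w,u-w:u+w];h=cv2.cvtColor(I,cv2.COLOR_BGR2HSV)
    m=(h[...,0]>18)&(h[...,0]<36)&(h[...,1]>130)&(h[...,2]>110)
    ys,xs=np.nonzero(m);return len(xs),(xs.mean()+u-w,ys.mean()+v-w) if len(xs) else None
for n,I0,uv in(('side','side.png',(233,187)),('scene','scene.png',(237,203))):
    print(n,mark(cv2.imread(I0),*uv),[mark(cv2.imread(f't{k}_{n}.png'),*uv) for k in range(4)])
cs=[cv2.resize(cv2.imread(f't{k}_{n}.png')[v-28:v+28,u-28:u+28],(200,200),interpolation=cv2.INTER_CUBIC) for n,(u,v) in(('side',(233,187)),('scene',(237,203))) for k in range(4)]
cv2.imwrite('pics/t1.png',np.vstack([np.hstack(cs[:4]),np.hstack(cs[4:])]))
E
python3 st.py .5891 -.0770
```

```text
[-0.21746117 -0.18718721  0.07895262]
side (5, (np.float64(231.6), np.float64(179.4))) [(0, None), (0, None), (0, None), (0, None)]
scene (11, (np.float64(237.27272727272725), np.float64(193.45454545454547))) [(10, (np.float64(240.5), np.float64(209.5))), (10, (np.float64(240.5), np.float64(209.5))), (10, (np.float64(240.5), np.float64(209.5))), (10, (np.float64(240.5), np.float64(209.5)))]
t 5.5 tipz 0.11903971079291954 ctr in tool mm [-35.98007078   0.93610697] F tool [ 0.62026298 -0.64270681 -0.38883159]
```

View pics/t1.png

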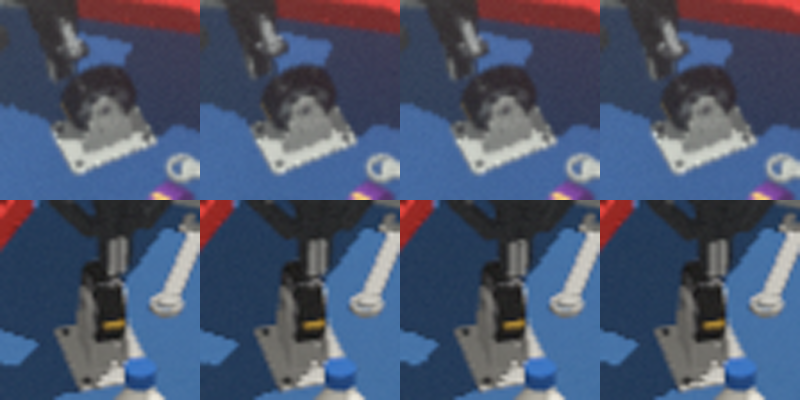

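The scene strip shows the mark now on the far side of the wheel at (240.5, 209.5), not moving. I'll compute the turned angle.

```bash
cat > ang.py <<'E'
from h import *
def angs(C,yaw,uv,name='scene',R=.0368):
    c=get_calibration(name);x=np.array([np.cos(yaw),np.sin(yaw),0])
    th=np.radians(np.arange(-180,180,.5))
    P=np.array([proj(c,np.array([*C,.0625])+R*(np.sin(t)*x+np.array([0,0,np.cos(t)]))) for t in th])
    d=np.hypot(*(P-uv).T);i=d.argmin();return np.degrees(th[i]),d[i]
E
python3 - <<'E'
from ang import *
for uv in((237.3,193.5),(240.5,209.5)):print(angs((.5891,-.077),np.radians(33.6),uv))
E
```

```text
(np.float64(-1.5000000000000002), np.float64(0.34339552569366194))
(np.float64(91.5), np.float64(0.23853704562898762))
```

Turned about 93°, with almost no tangential drag. I'll do a faster flick to see whether it coasts.

Request:
{"name": "apply_moves", "arguments": {"plan": [{"offset": [-13, 0, 0], "yaw": 0}, {"offset": [-13, 0, 8], "yaw": 0}, {"offset": [0, 0, 8], "yaw": 0}, {"offset": [0, 0, 2], "yaw": 0}, {"offset": [0, 0, 0], "yaw": 0}]}}

```text
time_s: 6.0
eef_pos: [0.5973, -0.0707, 0.1744]
ee_rot: [[0.833, 0.553, -0.001], [0.553, -0.833, 0.0], [-0.0, -0.001, -1.0]]
contact_force: [-0.1, 0.3, 1.0]
opening: 0.0004
finger_force: 0.0
```

```bash
python3 st.py .5891 -.0770
```

```text
t 6.0 tipz 0.10136049354070105 ctr in tool mm [-10.23860423   0.80425823] F tool [ 0.06480911 -0.35479059 -1.02812289]
```

Request:
{"name": "apply_moves", "arguments": {"plan": [{"offset": [0, 0, 1.6], "yaw": 0}, {"offset": [0, 0, 0.4], "yaw": 0}, {"offset": [-4, 0, 0.1], "yaw": 0}, {"offset": [-15, 0, 0], "yaw": 0}, {"offset": [-30, 0, -12], "yaw": 0}, {"offset": [-15, 0, -20], "yaw": 0}]}}

```text
time_s: 6.6
eef_pos: [0.5414, -0.1071, 0.2037]
ee_rot: [[0.833, 0.553, -0.003], [0.553, -0.833, 0.001], [-0.002, -0.002, -1.0]]
contact_force: [0.5, -0.7, 1.2]
opening: -0.0002
finger_force: 0.0
```

```bash
cat > obs.py <<'E'
from ang import *
import sys
def run(tag,C,yaw,uv,n=5):
    u,v=uv;w=24
    for k in range(n):
        t=read_state()['time_s'];I=capture('scene');J=I[v-w:v+w,u-w:u+w]
        h=cv2.cvtColor(J,cv2.COLOR_RGB2HSV);m=(h[...,0]>13)&(h[...,0]<36)&(h[...,1]>110)&(h[...,2]>90)
        ys,xs=np.nonzero(m);p=(xs.mean()+u-w,ys.mean()+v-w) if len(xs) else None
        cv2.imwrite(f'{tag}{k}.png',I[...,::-1]);print(round(t,2),len(xs),p,angs(C,yaw,p) if p else None)
E
python3 -c "
from obs import *
run('f1',(.5891,-.077),np.radians(33.6),(237,203),6)"
```

```text
6.6 18 (np.float64(238.0), np.float64(195.5)) (np.float64(14.0), np.float64(0.46803232376297593))
6.65 16 (np.float64(237.5), np.float64(194.0)) (np.float64(3.0000000000000004), np.float64(0.37925539083318843))
6.7 14 (np.float64(236.78571428571428), np.float64(193.0)) (np.float64(-8.5), np.float64(0.5476429526525602))
6.75 11 (np.float64(236.27272727272725), np.float64(192.45454545454547)) (np.float64(-18.5), np.float64(0.6279010287488125))
6.8 3 (np.float64(235.0), np.float64(192.0)) (np.float64(-51.5), np.float64(0.3785330402886942))
6.85 3 (np.float64(235.66666666666669), np.float64(191.33333333333334)) (np.float64(-38.5), np.float64(0.3729950241063263))
```

Castor 1 clearly coasts after the finger leaves: 14° → 3° → -8° → -18° and on. It runs freely and stays where it is. Next is castor 2.

Request:
{"name": "apply_moves", "arguments": {"plan": [{"offset": [0, 0, -40], "yaw": 0}, {"offset": [15, -25, -35], "yaw": 0}, {"offset": [26, -36, -15], "yaw": 0}, {"offset": [26, -36, 0], "yaw": 0}, {"offset": [26, -36, 0], "yaw": 0}, {"offset": [26, -36, 0], "yaw": 0}, {"offset": [26, -36, 0], "yaw": 0}, {"offset": [20, -30, 0], "yaw": 0}]}}

```text
time_s: 7.7
eef_pos: [0.5512, 0.1836, 0.2936]
ee_rot: [[0.832, 0.554, -0.001], [0.554, -0.832, 0.0], [-0.001, -0.001, -1.0]]
contact_force: [0.2, -1.4, 0.7]
opening: -0.0
finger_force: 0.0
```

Request:
{"name": "apply_moves", "arguments": {"plan": [{"offset": [0, 0, 0], "yaw": 8}, {"offset": [0, 0, 0], "yaw": 8}, {"offset": [0, 0, 0], "yaw": 0}]}}

```text
time_s: 8.0
eef_pos: [0.5514, 0.1815, 0.2936]
ee_rot: [[0.954, 0.3, -0.001], [0.3, -0.954, -0.0], [-0.001, -0.0, -1.0]]
contact_force: [0.3, -0.1, -0.5]
opening: -0.0002
finger_force: 0.0
```

```bash
python3 shot.py w3
```

```text
[0.55135835 0.18147529 0.29363351] [[0.954, 0.3, -0.001], [0.3, -0.954, -0.0], [-0.001, -0.0, -1.0]] [ 0.30368421 -0.10253462 -0.50264443]
```

View pics/w3.png

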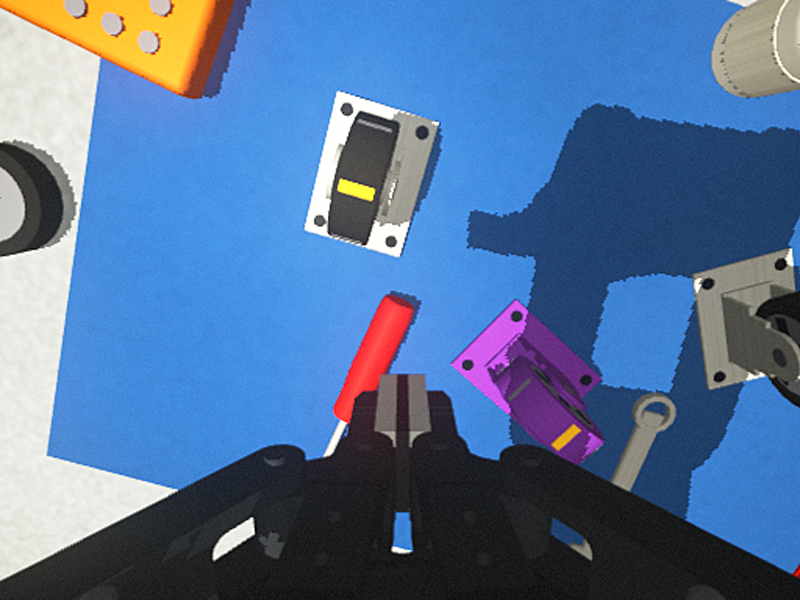

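Castor 2's plate corners are (336,93), (439,122), (401,256) and (306,230), with its mark at (356,189). The screwdriver (red handle, ~(375,355)) is nearby and low.

```bash
python3 - <<'E'
from h import *
import pickle
s,c=pickle.load(open('w3.pkl','rb'))
k=.64
P=[onz(c,u*k,v*k,.004) for u,v in((336,93),(439,122),(401,256),(306,230))]
ctr=np.mean(P,0);l=(P[0]+P[1]-P[2]-P[3])/2;w=(P[1]+P[2]-P[0]-P[3])/2
print(ctr,np.linalg.norm(l),np.linalg.norm(w),np.degrees(np.arctan2(l[1],l[0])),np.degrees(np.arctan2(w[1],w[0]))+90)
print('mark',onz(c,356*k,189*k,.099))
yaw=np.arctan2(l[1],l[0]);x=np.array([np.cos(yaw),np.sin(yaw)]);y=np.array([np.sin(yaw),-np.cos(yaw)])
d=(ctr-s['eef_pos'])[:2];print('after-yaw delta',d@x,d@y)
I=cv2.imread('scene.png');h=cv2.cvtColor(I[195:255,300:355],cv2.COLOR_BGR2HSV)
m=(h[...,0]>13)&(h[...,0]<36)&(h[...,1]>110)&(h[...,2]>90);ys,xs=np.nonzero(m);print(len(xs),xs.mean()+300,ys.mean()+195)
cs,cd=get_calibration('scene'),get_calibration('side')
print(tri([(c,356*k,189*k),(cs,xs.mean()+300,ys.mean()+195)]))
E
```

```text
[0.60380429 0.22160227 0.004     ] 0.09326135632610154 0.06995096548283021 1.9977945761270377 2.3867960010920797
mark [0.60052262 0.22209582 0.099     ]
after-yaw delta 0.05381292702033762 -0.03827426411174614
14 329.07142857142856 213.35714285714286
[0.60058842 0.22111061 0.09804697]
```

Request:
{"name": "apply_moves", "arguments": {"plan": [{"offset": [0, 0, 0], "yaw": 7.6}, {"offset": [0, 0, 0], "yaw": 7.6}, {"offset": [10, -13, 35], "yaw": 0}, {"offset": [10, -13, 35], "yaw": 0}, {"offset": [10, -12, 30], "yaw": 0}, {"offset": [0, 0, 10], "yaw": 0}, {"offset": [0, 0, 3], "yaw": 0}, {"offset": [0, 0, 0], "yaw": 0}]}}

```text
time_s: 8.85
eef_pos: [0.5799, 0.2197, 0.1823]
ee_rot: [[0.999, 0.043, 0.0], [0.043, -0.999, 0.0], [0.0, -0.0, -1.0]]
contact_force: [0.2, 0.5, 0.0]
opening: 0.0003
finger_force: 0.0
```

```bash
python3 st.py .6038 .2216; python3 -c "
from h import *
print(read_state()['ee_rot'].round(3))"
```

```text
t 8.85 tipz 0.109317565361098 ctr in tool mm [23.8796403  -0.89925895] F tool [ 0.19852616 -0.48239884 -0.00402139]
[[ 0.999  0.043  0.   ]
 [ 0.043 -0.999  0.   ]
 [ 0.    -0.    -1.   ]]
```

Request:
{"name": "apply_moves", "arguments": {"plan": [{"offset": [0, -0.5, 6], "yaw": 0}, {"offset": [0, 0, 4], "yaw": 0}, {"offset": [0, 0, 1.5], "yaw": 0}, {"offset": [0, 0, 0], "yaw": 0}]}}

```text
time_s: 9.25
eef_pos: [0.5798, 0.2205, 0.1702]
ee_rot: [[0.999, 0.042, 0.0], [0.042, -0.999, 0.0], [0.0, -0.0, -1.0]]
contact_force: [-0.5, -0.2, 0.8]
opening: -0.0
finger_force: 0.0
```

Request:
{"name": "apply_moves", "arguments": {"plan": [{"offset": [0, 0, 0.8], "yaw": 0}, {"offset": [0, 0, 0], "yaw": 0}]}}

```text
time_s: 9.45
eef_pos: [0.5799, 0.2206, 0.1694]
ee_rot: [[0.999, 0.042, 0.0], [0.042, -0.999, 0.0], [0.0, -0.0, -1.0]]
contact_force: [-0.0, -0.9, 0.3]
opening: 0.0002
finger_force: 0.0
```

Request:
{"name": "apply_moves", "arguments": {"plan": [{"offset": [0, 0, 0.7], "yaw": 0}, {"offset": [0, 0, 0], "yaw": 0}]}}

```text
time_s: 9.65
eef_pos: [0.5798, 0.2206, 0.1686]
ee_rot: [[0.999, 0.042, -0.0], [0.042, -0.999, 0.0], [-0.0, -0.0, -1.0]]
contact_force: [0.0, -0.5, -0.1]
opening: -0.0003
finger_force: 0.0
```

Request:
{"name": "apply_moves", "arguments": {"plan": [{"offset": [0, 0, 0.6], "yaw": 0}, {"offset": [0, 0, 0], "yaw": 0}]}}

```text
time_s: 9.85
eef_pos: [0.5798, 0.2206, 0.168]
ee_rot: [[0.999, 0.042, -0.0], [0.042, -0.999, 0.0], [-0.0, -0.0, -1.0]]
contact_force: [-0.9, 0.2, 0.1]
opening: -0.0
finger_force: 0.0
```

Request:
{"name": "apply_moves", "arguments": {"plan": [{"offset": [0, 0, 0.5], "yaw": 0}, {"offset": [0, 0, 0], "yaw": 0}]}}

```text
time_s: 10.05
eef_pos: [0.5798, 0.2206, 0.1675]
ee_rot: [[0.999, 0.041, -0.0], [0.041, -0.999, 0.0], [-0.0, -0.0, -1.0]]
contact_force: [-1.1, 0.5, 0.7]
opening: 0.0
finger_force: 0.6
```

Request:
{"name": "apply_moves", "arguments": {"plan": [{"offset": [3, 0, -0.8], "yaw": 0}, {"offset": [3, 0, -0.9], "yaw": 0}]}}

```text
time_s: 10.25
eef_pos: [0.5861, 0.2208, 0.1696]
ee_rot: [[0.999, 0.042, 0.0], [0.042, -0.999, 0.0], [0.0, -0.0, -1.0]]
contact_force: [-1.7, -1.2, 3.8]
opening: 0.0002
finger_force: 2.1
```

Request:
{"name": "apply_moves", "arguments": {"plan": [{"offset": [3, 0, -0.7], "yaw": 0}, {"offset": [3, 0, -0.4], "yaw": 0}]}}

```text
time_s: 10.45
eef_pos: [0.5923, 0.221, 0.1707]
ee_rot: [[0.999, 0.041, 0.001], [0.041, -0.999, 0.0], [0.001, -0.0, -1.0]]
contact_force: [-0.5, -1.8, 5.7]
opening: 0.0001
finger_force: 3.1
```

```bash
python3 st.py .6038 .2216
```

```text
t 10.45 tipz 0.09773989529216127 ctr in tool mm [11.36720821 -0.10408833] F tool [-0.61238124  1.7811935  -5.73312919]
```

Request:
{"name": "apply_moves", "arguments": {"plan": [{"offset": [4, 0, -0.2], "yaw": 0}, {"offset": [4, 0, 0], "yaw": 0}]}}

```text
time_s: 10.65
eef_pos: [0.6005, 0.2212, 0.171]
ee_rot: [[0.999, 0.041, 0.001], [0.041, -0.999, -0.0], [0.001, 0.0, -1.0]]
contact_force: [0.1, -3.3, 7.0]
opening: 0.0
finger_force: 3.5
```

Request:
{"name": "apply_moves", "arguments": {"plan": [{"offset": [4, 0, 0], "yaw": 0}, {"offset": [4, 0, 0], "yaw": 0}]}}

```text
time_s: 10.85
eef_pos: [0.6085, 0.2214, 0.171]
ee_rot: [[0.999, 0.041, 0.001], [0.041, -0.999, -0.0], [0.001, 0.0, -1.0]]
contact_force: [0.7, -3.9, 7.5]
opening: 0.0001
finger_force: 3.6
```

```bash
python3 st.py .6038 .2216
```

```text
t 10.85 tipz 0.09800765925618178 ctr in tool mm [-4.87917072 -0.40878288] F tool [ 0.5573863   3.93715347 -7.50172077]
```

Request:
{"name": "apply_moves", "arguments": {"plan": [{"offset": [3, 0.2, 0], "yaw": 0}, {"offset": [3, 0.2, 0.3], "yaw": 0}, {"offset": [3, 0.2, 0.6], "yaw": 0}, {"offset": [4, 0.2, 0.9], "yaw": 0}]}}

```text
time_s: 11.25
eef_pos: [0.6215, 0.2215, 0.1693]
ee_rot: [[0.999, 0.041, 0.001], [0.041, -0.999, 0.0], [0.001, -0.0, -1.0]]
contact_force: [0.9, 0.6, 5.2]
opening: -0.0003
finger_force: 2.2
```

Request:
{"name": "apply_moves", "arguments": {"plan": [{"offset": [4, 0, 1.1], "yaw": 0}, {"offset": [5, 0, 1.4], "yaw": 0}, {"offset": [10, 0, -5], "yaw": 0}, {"offset": [0, 0, -20], "yaw": 0}]}}

```text
time_s: 11.65
eef_pos: [0.6399, 0.222, 0.1887]
ee_rot: [[0.999, 0.041, -0.004], [0.041, -0.999, -0.001], [-0.004, 0.001, -1.0]]
contact_force: [1.2, -0.4, -0.1]
opening: -0.0
finger_force: 0.0
```

```bash
python3 -c "
from obs import *
C=(.6038,.2216);y=np.radians(2.2)
print(angs(C,y,(329.1,213.4)))
run('g1',C,y,(328,222),4)"; python3 st.py .6038 .2216
```

```text
(np.float64(-1.5000000000000002), np.float64(0.4218112255387489))
11.65 16 (np.float64(325.9375), np.float64(230.0625)) (np.float64(88.0), np.float64(0.8399246618413612))
11.7 17 (np.float64(326.0), np.float64(230.0)) (np.float64(88.0), np.float64(0.7876196246874712))
11.75 16 (np.float64(325.9375), np.float64(230.0625)) (np.float64(88.0), np.float64(0.8399246618413612))
11.8 16 (np.float64(325.9375), np.float64(230.0625)) (np.float64(88.0), np.float64(0.8399246618413612))
t 11.85 tipz 0.11782069524982965 ctr in tool mm [-36.01918392  -0.78994518] F tool [ 0.55560533 -0.70885964  0.20826887]
```

Turned about 90°. I'll do the same coast test here.

Request:
{"name": "apply_moves", "arguments": {"plan": [{"offset": [-13, 0, 0], "yaw": 0}, {"offset": [-13, 0, 8], "yaw": 0}, {"offset": [0, 0, 8], "yaw": 0}, {"offset": [0, 0, 2], "yaw": 0}, {"offset": [0, 0, 0], "yaw": 0}]}}

```text
time_s: 12.35
eef_pos: [0.6141, 0.2211, 0.1724]
ee_rot: [[0.999, 0.041, -0.001], [0.041, -0.999, -0.0], [-0.001, 0.0, -1.0]]
contact_force: [-0.1, 0.1, 0.9]
opening: -0.0003
finger_force: 0.0
```

```bash
python3 st.py .6038 .2216
```

```text
t 12.35 tipz 0.09944474262211313 ctr in tool mm [-10.07729857  -0.93095548] F tool [-0.10244397 -0.09880089 -0.92050926]
```

Request:
{"name": "apply_moves", "arguments": {"plan": [{"offset": [0, 0, 1.4], "yaw": 0}, {"offset": [0, 0, 0.4], "yaw": 0}, {"offset": [-4, 0, 0.1], "yaw": 0}, {"offset": [-15, 0, 0], "yaw": 0}, {"offset": [-30, 0, -12], "yaw": 0}, {"offset": [-15, 0, -20], "yaw": 0}]}}

```text
time_s: 12.95
eef_pos: [0.5477, 0.2183, 0.2025]
ee_rot: [[0.999, 0.042, -0.003], [0.042, -0.999, -0.001], [-0.003, 0.0, -1.0]]
contact_force: [-0.2, 0.0, 0.6]
opening: -0.0003
finger_force: 0.0
```

```bash
python3 -c "
from obs import *
run('g2',(.6038,.2216),np.radians(2.2),(328,222),6)"; python3 st.py .6038 .2216
```

```text
12.95 16 (np.float64(325.9375), np.float64(230.0625)) (np.float64(88.0), np.float64(0.8399246618413612))
13.0 16 (np.float64(325.9375), np.float64(230.0625)) (np.float64(88.0), np.float64(0.8399246618413612))
13.05 16 (np.float64(325.9375), np.float64(230.0625)) (np.float64(88.0), np.float64(0.8399246618413612))
13.1 16 (np.float64(325.9375), np.float64(230.0625)) (np.float64(88.0), np.float64(0.8399246618413612))
13.15 17 (np.float64(326.0), np.float64(230.0)) (np.float64(88.0), np.float64(0.7876196246874712))
13.2 16 (np.float64(325.9375), np.float64(230.0625)) (np.float64(88.0), np.float64(0.8399246618413612))
t 13.25 tipz 0.12966819618748754 ctr in tool mm [53.90696019 -0.94740045] F tool [0.10907382 0.19308334 0.08906194]
```

```bash
python3 - <<'E'
import cv2,numpy as np
fs=['scene','g10','g13','g20','g21','g25']
ts=[cv2.resize(cv2.imread(f+'.png')[192:248,300:356],(260,260),interpolation=cv2.INTER_CUBIC) for f in fs]
cv2.imwrite('pics/g.png',np.vstack([np.hstack(ts[:3]),np.hstack(ts[3:])]))
E
```

```text
(no output)
```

View pics/g.png

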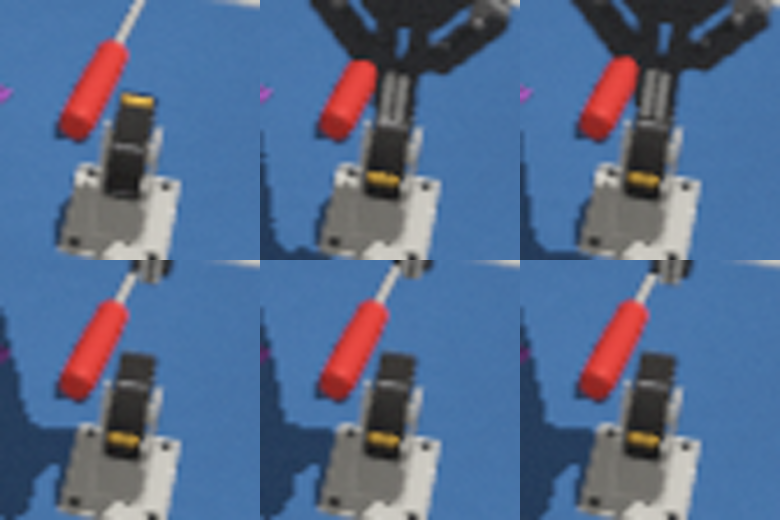

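The mark really stayed at 88°, so the flick probably missed contact or the wheel dragged to a stop. I'll repeat it with the contact force verified first.

Request:
{"name": "apply_moves", "arguments": {"plan": [{"offset": [22, -0.9, 0], "yaw": 0}, {"offset": [22, 0, 0], "yaw": 0}, {"offset": [22, 0, 0], "yaw": 0}, {"offset": [0, 0, 16], "yaw": 0}, {"offset": [0, 0, 12], "yaw": 0}, {"offset": [0, 0, 2.5], "yaw": 0}, {"offset": [0, 0, 0], "yaw": 0}]}}

```text
time_s: 13.95
eef_pos: [0.615, 0.2221, 0.1716]
ee_rot: [[0.999, 0.042, -0.002], [0.042, -0.999, -0.0], [-0.002, 0.0, -1.0]]
contact_force: [-0.5, 0.9, -0.8]
opening: 0.0003
finger_force: 0.0
```

Request:
{"name": "apply_moves", "arguments": {"plan": [{"offset": [0, 0, 0.7], "yaw": 0}, {"offset": [0, 0, 0], "yaw": 0}]}}

```text
time_s: 14.15
eef_pos: [0.6154, 0.2222, 0.1719]
ee_rot: [[0.999, 0.042, -0.0], [0.042, -0.999, 0.0], [-0.0, -0.0, -1.0]]
contact_force: [0.2, 1.0, 0.1]
opening: 0.0004
finger_force: 0.0
```

```bash
python3 st.py .6038 .2216
```

```text
t 14.15 tipz 0.09891409879344885 ctr in tool mm [-11.55383694   0.13153544] F tool [ 0.2096451  -1.03160565 -0.10006441]
```

Request:
{"name": "apply_moves", "arguments": {"plan": [{"offset": [1.5, 0, 0.7], "yaw": 0}, {"offset": [-1.5, 0, 0], "yaw": 0}]}}

```text
time_s: 14.35
eef_pos: [0.6159, 0.2222, 0.1714]
ee_rot: [[0.999, 0.041, -0.0], [0.041, -0.999, 0.0], [-0.0, -0.0, -1.0]]
contact_force: [-0.5, 0.0, -0.4]
opening: -0.0001
finger_force: 0.0
```

Request:
{"name": "apply_moves", "arguments": {"plan": [{"offset": [0, 0, 0.5], "yaw": 0}, {"offset": [0, 0, 0], "yaw": 0}]}}

```text
time_s: 14.55
eef_pos: [0.6157, 0.2222, 0.1709]
ee_rot: [[0.999, 0.041, -0.0], [0.041, -0.999, 0.0], [-0.0, -0.0, -1.0]]
contact_force: [0.3, 0.4, -0.1]
opening: 0.0001
finger_force: 0.0
```

Request:
{"name": "apply_moves", "arguments": {"plan": [{"offset": [0, 0, 0.5], "yaw": 0}, {"offset": [0, 0, 0], "yaw": 0}]}}

```text
time_s: 14.75
eef_pos: [0.616, 0.2222, 0.1707]
ee_rot: [[0.999, 0.041, 0.001], [0.041, -0.999, 0.0], [0.001, -0.0, -1.0]]
contact_force: [-0.3, -0.9, 3.1]
opening: -0.0002
finger_force: 1.1
```

Request:
{"name": "apply_moves", "arguments": {"plan": [{"offset": [-3, 0, 0.2], "yaw": 0}, {"offset": [-3, 0, 0], "yaw": 0}]}}

```text
time_s: 14.95
eef_pos: [0.61, 0.222, 0.171]
ee_rot: [[0.999, 0.041, 0.001], [0.041, -0.999, 0.001], [0.001, -0.0, -1.0]]
contact_force: [1.1, 0.9, 8.8]
opening: 0.0005
finger_force: 3.9
```

```bash
python3 st.py .6038 .2216
```

```text
t 14.95 tipz 0.0979907578276026 ctr in tool mm [-6.45010212  0.22305149] F tool [ 1.13046656 -0.87410096 -8.82629145]
```

Request:
{"name": "apply_moves", "arguments": {"plan": [{"offset": [-4, 0, -0.1], "yaw": 0}, {"offset": [-12, 0, 0], "yaw": 0}, {"offset": [-30, 0, -12], "yaw": 0}, {"offset": [-15, 0, -20], "yaw": 0}]}}

```text
time_s: 15.35
eef_pos: [0.5467, 0.2192, 0.2012]
ee_rot: [[0.999, 0.042, -0.003], [0.042, -0.999, -0.001], [-0.003, 0.0, -1.0]]
contact_force: [0.5, 0.3, 1.0]
opening: 0.0001
finger_force: 0.0
```

```bash
python3 -c "
from obs import *
run('g3',(.6038,.2216),np.radians(2.2),(328,222),6)"; python3 st.py .6038 .2216
```

```text
15.35 14 (np.float64(329.07142857142856), np.float64(213.35714285714286)) (np.float64(-2.0), np.float64(0.45701722922168336))
15.4 6 (np.float64(329.1666666666667), np.float64(212.66666666666666)) (np.float64(-8.5), np.float64(0.495123333607332))
15.45 0 None None
15.5 0 None None
15.55 0 None None
15.6 0 None None
t 15.65 tipz 0.12853247470589868 ctr in tool mm [ 5.49681938e+01 -5.45992535e-02] F tool [ 0.40563101 -0.14324145  1.25028856]
```

Castor 2's wheel also keeps rolling with the finger 30 mm clear of it. It went 88° → -2° → past -8° and out of view, on a 30 mm finger stroke, so it runs freely too. Neither binds and both stay put. I'll retract and check nothing has moved.

Request:
{"name": "apply_moves", "arguments": {"plan": [{"offset": [0, 0, -30], "yaw": 0}, {"offset": [0, 0, -40], "yaw": 0}, {"offset": [-20, 0, -40], "yaw": 0}, {"offset": [-30, 0, -20], "yaw": 0}, {"offset": [0, 0, 0], "yaw": 0}, {"offset": [0, 0, 0], "yaw": 0}]}}

```text
time_s: 16.25
eef_pos: [0.4991, 0.2173, 0.3319]
ee_rot: [[0.999, 0.042, 0.0], [0.042, -0.999, 0.0], [0.0, -0.0, -1.0]]
contact_force: [-0.4, 0.9, -0.1]
opening: -0.0002
finger_force: 0.0
```

```bash
python3 - <<'E'
from h import *
I=[cv2.imread('scene.png')[188:262,195:365],capture('scene')[188:262,195:365,::-1]]
J=[cv2.imread('side.png')[165:290,190:290],capture('side')[165:290,190:290,::-1]]
r=lambda a:cv2.resize(a,(390,int(390*a.shape[0]/a.shape[1])) if a.shape[1]>a.shape[0] else (320,400),interpolation=cv2.INTER_CUBIC)
a=np.hstack([r(x) for x in I]);b=np.hstack([r(x) for x in J]);b=cv2.copyMakeBorder(b,0,0,0,a.shape[1]-b.shape[1],0)
cv2.imwrite('pics/final.png',np.vstack([a,b]));print(read_state()['contact_force'],read_state()['time_s'])
E
```

```text
[-0.5302593  -0.42126191  0.99123846] 16.35
```

View pics/final.png

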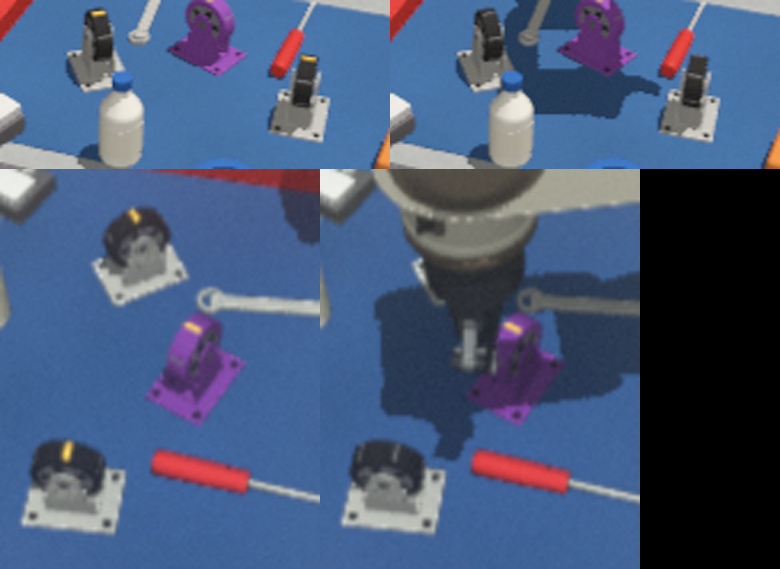

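Comparing before and after, everything stands as it was. Castor 2's mark has rolled out of sight in both views, which confirms it coasted a long way.

```bash
python3 -c "
from bench import *
print(hand_in())"
```

```text
the job is handed in; nothing more can be done
None
```

I turned both castor wheels by about 90° with a light touch; both kept rolling after release, so neither binds, and I left both standing where they were, the scrap tray empty, and handed the job in.

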